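# Turn a lapping carrier over and square it in the mat corner

### The job

Of the two lapping carriers on the loading shelf, take the one that lies with its blanks hidden underneath, turn it over with the turnover flap and slide it along the rubber mat into the corner of the two fences, so that it lies flat, blanks up, with an edge snug against each fence. Leave the flap down again, and do not disturb the finished carrier, the jar, the dressing stick or the brass weight.

Things in the scene. Friction and masses are not known exactly. Their poses are not given: they have to be found in the camera images.
- station: Fixed turnover station on the bench; origin on the bench under the flap's hinge line, z up, the hinge along its x. From its +y to its -y end: green loading shelf, hinged dark steel flap (y +1 to +130 mm, x -105 to +105, top 30 mm above the bench when down), a slot at the hinge (y -18 to 0, floor 28 mm above the bench), black rubber mat.
- shelf (a point): Centre of the loading shelf's top: the shelf runs y +133 to +378 and x -118 to +118 mm in the station's frame, its top 32 mm above the bench, 2 mm above the flap's top.
- step (a point): Middle of the top edge of the step from the slot up to the mat, at station y = -18, 40 mm above the bench. The step's upright face stands 10 mm above the lowered flap and stops a plate slid along the flap. The mat runs from here to y = -240, x -120 to +125 mm, top 40 mm above the bench; it has a fence on its +x and -y sides and is open on the others.
- corner (a point): Inner corner of the two aluminium fences, at mat height: the far fence's inner face is the plane x = 0, the end fence's the plane y = 0 of this frame, axes parallel to the station's; the mat lies at x below 0, y above 0. The fences are 12 mm thick and rise 22 mm above the mat; the far fence is 214 mm long.
- flap (a joint): Flap angle, rad: 0 = down and flat; it swings up about the hinge (station y 0, z 30 mm) over to the mat side, stop at 2.1. Released short of upright it sinks back by itself in some 2 s; past upright it stays. It stands up a plate that lies on it against the step; at the stop the plate leans over the step, still held, and when the flap swings back it drops on the mat, other face up, by the slot. Short of 1.9 rad the plate may fall back
- flap_bar (a point): Middle of the flap's black hand bar: round, 12 mm in diameter, along the station's x from -126 to -180 mm, on a thin arm at the flap's near side; with the flap down it is at station x -153, y +128, z 126 mm. It turns with the flap, 160 mm from the hinge line. Pushing the bar with 4 to 8 N raises the flap with a plate on it.
- carrier_mid (a point): Centre of the carrier to turn over: an aluminium plate 90 (own x) by 105 (own y) by 12 mm (own z), 0.25 to 0.36 kg, too wide to grasp across. Its -z face carries four white ceramic blanks 29 mm across, set flush; its +z face is plain. It starts on the loading shelf, plain face up, own x and y about along those of the station; it is turned over when its own z points down.
- finished_mid (a point): Centre of a second carrier of the same size, on the loading shelf beside the first, already with its four blanks up (here the blanks are on its own +z face). To be left alone.
- jar: Amber glass jar with a steel cap, 42 mm across, 60 mm high, standing on the mat near the open end corner; origin at the centre of its underside.
- stick: Red-brown dressing stick 130 x 24 x 20 mm, lying along x on the loading shelf behind the carriers; origin at the centre of its underside.
- weight: Brass weight, 64 mm across, 44 mm high with a knob, on the bench; origin at the centre of its underside.
Things that resemble listed ones, but are neither listed nor needed, are in the scene too. Leave any brown look-alike of the part that bears carrier_mid alone.

How it is judged:
By the outcome, as a careful person would: the job done as asked, in the order asked, and still so for the second after the job is handed in, with the robot touching nothing.
It also fails if it takes over 72 s, if anything falls off the work surface, if the arm or the gripper's body presses on something with over 40 N, if the wrist force passes 120 N, or if a joint passes its speed limit or range.

### The arm

A 7-joint arm with a two-finger parallel gripper is mounted at the origin on the work surface. World frame = base frame: x ahead of the robot, y to its left, z up, the work surface at z = 0. Lengths are in m, angles in rad, forces in N, time in s.
With the tool pointing down it reaches from about 0.35 to 0.775 m from the base axis. Payload 3.1 kg.
Tool frame: the origin (TCP) lies midway between the tips of the shut fingers; the grasp point (between the pads) lies 19 mm behind it (pinch_z is the distance from the TCP to the grasp point, in m); z points along the fingers, y is the line along which they close (so a half turn about z gives the same grasp; the last joint's range is limited). The gripper opens to 85 mm and grips with 20 to 120 N. Pads are 22 mm wide; open, the fingers measure 114 mm over their backs; the gripper's body (76 mm by 85 mm) begins 54 mm behind the grasp point. The pads swing forward as they close: fully open they stand 13 mm farther back than shut.
Start: joints at [1.192, 0.311, 0.014, 1.512, -0.004, 1.319, -0.027], TCP at [0.182, -0.519, 0.231] pointing down, gripper open.
Joint ranges: [-2.7, 2.7], [-0.3, 1.91], [-1.27, 1.3], [0.12, 2.57], [-1.44, 4.58], [0.2, 2.03], [-3.05, 3.05]. Speed limits (rad/s): [2.79, 2.79, 3.14, 3.14, 3.14, 3.14, 3.14].

### API

Orientations are given as [roll, pitch, yaw] about the fixed x, y, z axes, in that order (R = Rz(yaw) Ry(pitch) Rx(roll)).
In Python, from rig import * gives the robot as it stands.
- The arm moves only by the tool step_arm, never from a script. Its argument "rows" is text: rows parted by semicolons, each of 7 numbers parted by spaces: the closure, from 0 (fully open) to 1 (shut), then the shift along the tool's x, y, z each as a share of 30 cm, from -1 to 1, then the turn, a rotation vector about the tool's x, y, z each as a share of 45 degrees, from -1 to 1. In form: grip dx dy dz wx wy wz; .... A call has 1 to 8 rows; each row is the pose to reach, as a shift and turn from the pose commanded when the call began, along the tool's axes at that moment; what a row does not reach only later rows make up. A row lasts 1/8 s, in which the tool goes at most 62.5 mm and 10.7 degrees, less where a joint would pass 70% of its speed; a pose out of reach is approached as far as the arm can. A call with a number of a shift or a turn outside -1 to 1 is refused whole. A call with a gripper value outside its range is refused whole. The fingers move at their own pace and stop on an object; "grip_force" is the grip in N (left out, the last holds). Time passes only in rows, so rows that repeat a pose let the fingers close. It gives the time, the measured TCP pose, the force, the opening and the grip force at its end, in the units of the state.
- state(): the state, without advancing time (a new reading comes with each control period).
- snapshot(name): name is "scene" or "top" or "wrist"; returns the picture (400x640x3 uint8, red, green, blue); there is no depth.
- camera_model(name): a dict with "camera_matrix" (3x3 intrinsics, pixels), "eye" and "rotation" of the camera in the world; the wrist camera has in their place "mount" (4x4, takes a point from camera to tool coordinates, whose origin is the TCP and whose axes are the flange's). Camera axes: x right, y down, z forward; pixel columns grow to the right and rows downward; lengths in m; the calibration is good to about 2 mm. A picture is of the moment at which its call begins: read the wrist's pose just before it. camera_model takes no time and is no camera call.
- job_done(): hands the job in; it is judged then, once.
Trained networks look in the newest picture that a camera, given by its name, has taken for a name from the list of things; names that differ only in an ending like _2 or _b are one class to them, and where a whole thing is asked for, a point or a joint stands for the part that bears it (a point fixed in the world has none). Each returns a list of dicts, best first, with "score" (0 to 1); they miss things now and then, are a little off and sometimes report something else, mostly with a low value. They report only what shows in the picture. A call takes as long as a camera call. They do not tell look-alikes from the thing itself.
- search_frame(thing, camera): "bbox" ([left, top, right, bottom] in pixels, round what is visible of it).
- mark_of(thing, camera): "location" ([column, row] in pixels: a listed point, or the origin of a listed thing).
The state is a dict: "clock": time; "joints": joint angles; "dq": joint speeds; "joint_efforts": joint torques, N m; "tool_pos": TCP position; "ee_rot": TCP orientation; "contact_force": force on the tool from outside, world axes, zero at the start; "moment": the same for the moment, N m; "gripper_width": finger opening in m; "gripper_force": force on a finger pad.
Only numpy, scipy, OpenCV 4.12 (cv2) and the standard library are available. Lean on these libraries where they do the work, as an engineer would, in place of code of your own. Each camera call takes 0.05 s, during which the arm holds its last target. There are 200 camera calls.

## Working session

There is one attempt and no reset: what is moved stays moved. The work goes in short steps, Python scripts to look and compute and a tool call to move; the robot and the scene stay as the last step left them, time stands still between calls to the robot, and variables do not carry over. Pictures are saved under pics/ and viewed, at most 10 in all, crops included, and the job is handed in when it is done.

Besides the shell and the picture viewer there is one more tool, called after "Call:" as name(argument=value, ...) on one line, values as JSON. step_arm: Moves the arm, as the interface text tells. Its arguments: {"type":"object","properties":{"rows":{"type":"string"},"grip_force":{"type":"number"}},"required":["rows"]}

```bash
ls; mkdir -p pics
cat > h.py <<'E'
from rig import *
import numpy as np, cv2
from scipy.spatial.transform import Rotation as R
def ray(cam,px,z):
    m=camera_model(cam);K=np.array(m["camera_matrix"])
    d=np.linalg.inv(K)@[px[0],px[1],1]
    Rm=np.array(m["rotation"]);e=np.array(m["eye"])
    d=Rm@d
    return e+d*(z-e[2])/d[2]
def proj(cam,P):
    m=camera_model(cam);K=np.array(m["camera_matrix"])
    p=K@(np.array(m["rotation"]).T@(np.array(P)-np.array(m["eye"])));return p[:2]/p[2]
E
python3 - <<'E'
from h import *
s=state();print(s)
for c in ("scene","top"):
    im=snapshot(c);cv2.imwrite(f"pics/{c}0.png",im[:,:,::-1])
    m=camera_model(c);print(c,np.round(m["eye"],3).tolist(),np.round(m["rotation"],3).tolist(),np.round(m["camera_matrix"],1).tolist())
    for t in ["station","shelf","step","corner","flap_bar","carrier_mid","finished_mid","jar","stick","weight"]:
        print(c,t,[(np.round(x["location"],1).tolist(),round(x["score"],2)) for x in mark_of(t,c)[:3]])
E
```

```text
pics
{'clock': 0.0, 'joints': array([ 1.1922923 ,  0.3117502 ,  0.01398702,  1.51305312, -0.00439022,
        1.31917869, -0.02721746]), 'dq': array([ 8.99302349e-04,  3.22264005e-04,  5.19169558e-04, -8.62207675e-05,
        6.02038189e-04,  6.94399951e-04,  2.52754747e-04]), 'joint_efforts': array([-4.05231646e-06, -3.79917312e+01,  1.46024865e-01, -2.30592084e+01,
        1.22857396e-02,  1.38535380e-02,  6.36591238e-06]), 'tool_pos': array([ 0.18153211, -0.51841448,  0.23020918]), 'ee_rot': array([-3.13923622e+00,  1.04819315e-04,  3.36870675e-01]), 'contact_force': array([ 0.43964238,  0.33303843, -0.31085962]), 'moment': array([ 0.0371783 , -0.02354211,  0.01244996]), 'gripper_force': 0.0, 'gripper_width': 0.08516549615597399}
scene [1.239, -0.339, 1.005] [-2.412, -0.017, 1.182] [[413.4, 0.0, 316.4], [0.0, 413.4, 195.1], [0.0, 0.0, 1.0]]
scene station [([338.2, 238.4], 0.83)]
scene shelf [([412.7, 209.5], 0.93)]
scene step [([331.9, 235.3], 0.89)]
scene corner [([265.3, 289.6], 0.66), ([195.2, 254.1], 0.2)]
scene flap_bar [([359.0, 163.5], 0.62)]
scene carrier_mid [([407.5, 230.4], 0.87), ([403.0, 163.4], 0.8), ([347.2, 161.1], 0.72)]
scene finished_mid [([394.5, 200.0], 0.83), ([264.1, 289.0], 0.3)]
scene jar [([258.4, 226.9], 0.52)]
scene stick []
scene weight [([194.1, 255.9], 0.88)]
top [0.408, -0.015, 1.286] [-3.049, -0.01, -1.598] [[498.5, 0.0, 313.6], [0.0, 498.5, 198.1], [0.0, 0.0, 1.0]]
top station [([300.6, 169.6], 0.8)]
top shelf []
top step [([307.3, 165.7], 0.57)]
top corner [([392.3, 120.8], 0.55)]
top flap_bar [([240.9, 228.7], 0.66)]
top carrier_mid [([329.3, 268.0], 0.92), ([214.2, 142.6], 0.89), ([236.1, 282.6], 0.83)]
top finished_mid [([210.5, 188.8], 0.55)]
top jar [([379.9, 207.1], 0.66)]
top stick [([160.7, 161.6], 0.85), ([390.4, 122.1], 0.26)]
top weight [([454.4, 201.6], 0.74)]
```

```bash
sed -i 's/Rm=np.array(m\["rotation"\])/Rm=R.from_euler("xyz",m["rotation"]).as_matrix()/; s/np.array(m\["rotation"\]).T/R.from_euler("xyz",m["rotation"]).as_matrix().T/' h.py
python3 - <<'E'
from h import *
T={"station":(300.6,169.6,0),"step":(307.3,165.7,.04),"corner":(392.3,120.8,.04),"flap_bar":(240.9,228.7,.126),"c1":(329.3,268,.006),"c2":(214.2,142.6,.038),"c3":(236.1,282.6,.006),"fin":(210.5,188.8,.038),"jar":(379.9,207.1,.04),"stick":(160.7,161.6,.032),"weight":(454.4,201.6,0)}
for k,(u,v,z) in T.items(): print("top",k,np.round(ray("top",(u,v),z),3))
T={"station":(338.2,238.4,0),"shelf":(412.7,209.5,.032),"step":(331.9,235.3,.04),"corner":(265.3,289.6,.04),"flap_bar":(359,163.5,.126),"c1":(407.5,230.4,.038),"c2":(403,163.4,.006),"c3":(347.2,161.1,.006),"fin":(394.5,200,.038),"jar":(258.4,226.9,.04),"weight":(194.1,255.9,0)}
for k,(u,v,z) in T.items(): print("scene",k,np.round(ray("scene",(u,v),z),3))
E
```

```text
top station [0.602 0.001 0.   ]
top step [ 0.606 -0.017  0.04 ]
top corner [ 0.716 -0.236  0.04 ]
top flap_bar [0.448 0.141 0.126]
top c1 [ 0.347 -0.066  0.006]
top c2 [0.671 0.218 0.038]
top c3 [0.316 0.171 0.006]
top fin [0.553 0.228 0.038]
top jar [ 0.496 -0.196  0.04 ]
top stick [0.627 0.355 0.032]
top weight [ 0.508 -0.396  0.   ]
scene station [0.598 0.013 0.   ]
scene shelf [0.603 0.26  0.032]
scene step [ 0.607 -0.013  0.04 ]
scene corner [ 0.703 -0.244  0.04 ]
scene flap_bar [0.444 0.145 0.126]
scene c1 [0.67  0.201 0.038]
scene c2 [0.391 0.355 0.006]
scene c3 [0.31  0.177 0.006]
scene fin [0.553 0.224 0.038]
scene jar [ 0.5   -0.201  0.04 ]
scene weight [ 0.502 -0.397  0.   ]
```

View pics/top0.png

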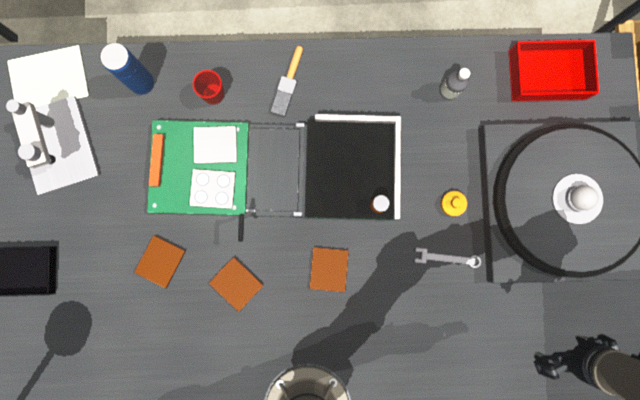

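View pics/scene0.png

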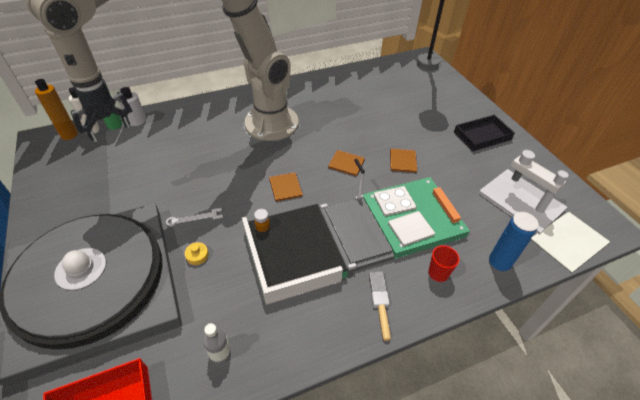

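Candidates for carrier_mid in the top picture: the plain aluminium plate (214,145), the finished one with four blanks (213,188), and brown look-alikes at (160,261), (236,283) and (329,269). The scene picture shows the plain plate at (410,228). I choose the plain aluminium plate at (214,145). Next I check it in a close crop and measure the station's pose.

Run:
```python
from h import *
im=cv2.imread("pics/top0.png");hsv=cv2.cvtColor(im,cv2.COLOR_BGR2HSV)
def rect(mask,z,n):
    c=max(cv2.findContours(mask,0,2)[0],key=cv2.contourArea)
    b=cv2.boxPoints(cv2.minAreaRect(cv2.convexHull(c)))
    P=np.array([ray("top",p,z)[:2] for p in b]);print(n,b.round(1).tolist(),P.round(4).tolist(),"mean",P.mean(0).round(4));
    print("  edges",[(round(np.linalg.norm(d),4),round(np.degrees(np.arctan2(d[1],d[0])),1)) for d in np.roll(P,-1,0)-P])
g=cv2.inRange(hsv,(50,80,40),(85,255,255));g[:, :140]=0;g[:,260:]=0
rect(g,.032,"shelf")
m=cv2.inRange(im,(0,0,0),(35,35,35));m[:110]=0;m[225:]=0;m[:,:300]=0;m[:,405:]=0
rect(m,.04,"mat")
w=cv2.inRange(hsv,(0,0,150),(180,50,255))
a=w.copy();a[:120]=0;a[167:]=0;a[:,:188]=0;a[:,240:]=0;rect(a,.044,"carrier")
a=w.copy();a[:167]=0;a[212:]=0;a[:,:185]=0;a[:,240:]=0;rect(a,.044,"finished")
cv2.imwrite("pics/crop1.png",cv2.resize(im[105:240,140:420],None,fx=2.8,fy=2.8,interpolation=2))
```

```text
shelf [[146.6999969482422, 212.0], [150.1999969482422, 118.69999694824219], [248.3000030517578, 122.30000305175781], [244.89999389648438, 215.6999969482422]] [[0.4996, 0.3894], [0.7385, 0.3815], [0.7228, 0.1313], [0.484, 0.1436]] mean [0.6112 0.2615]
  edges [(np.float64(0.2389), np.float64(-1.9)), (np.float64(0.2507), np.float64(-93.6)), (np.float64(0.2392), np.float64(177.1)), (np.float64(0.2463), np.float64(86.4))]
mat [[371.0, 198.0], [371.0, 198.0], [371.0, 197.0], [371.0, 197.0]] [[0.5195, -0.1744], [0.5195, -0.1744], [0.5221, -0.1745], [0.5221, -0.1745]] mean [ 0.5208 -0.1745]
  edges [(np.float64(0.0), np.float64(0.0)), (np.float64(0.0025), np.float64(-2.2)), (np.float64(0.0), np.float64(0.0)), (np.float64(0.0025), np.float64(177.8))]
carrier [[192.5, 126.80000305175781], [238.89999389648438, 125.19999694824219], [240.10000610351562, 161.8000030517578], [193.6999969482422, 163.39999389648438]] [[0.7118, 0.2712], [0.7128, 0.1539], [0.6191, 0.1521], [0.6181, 0.2685]] mean [0.6654 0.2114]
  edges [(np.float64(0.1172), np.float64(-89.5)), (np.float64(0.0938), np.float64(-178.9)), (np.float64(0.1164), np.float64(90.5)), (np.float64(0.0937), np.float64(1.6))]
finished [[188.60000610351562, 205.3000030517578], [191.6999969482422, 168.10000610351562], [238.89999389648438, 172.0], [235.8000030517578, 209.1999969482422]] [[0.5128, 0.2816], [0.6064, 0.2734], [0.5934, 0.1554], [0.4999, 0.1644]] mean [0.5531 0.2187]
  edges [(np.float64(0.0939), np.float64(-5.0)), (np.float64(0.1187), np.float64(-96.3)), (np.float64(0.0939), np.float64(174.5)), (np.float64(0.1179), np.float64(83.7))]
```

View pics/crop1.png

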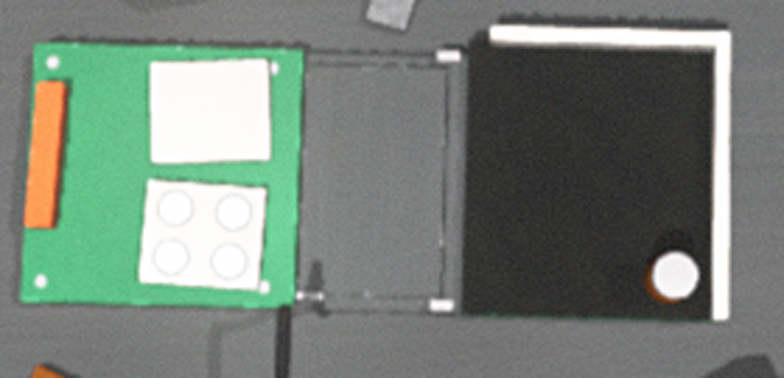

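The crop confirms it: the plain plate without blanks is at crop (210,110), and the four-blank one is at (205,235). The bar is at (285,340) and the jar's cap at (675,275). I now fit the station's pose from the corner pixels.

Run:
```python
from h import *
from scipy.optimize import least_squares
# station-frame points with crop pixels
C=[((.118,.378,.032),(35,44)),((.118,.133,.032),(303,48)),((-.118,.378,.032),(22,301)),((-.118,.133,.032),(296,303)),
   ((.125,-.240,.062),(730,31)),((-.12,-.240,.062),(722,319)),((.125,-.014,.062),(490,26)),((-.12,-.018,.04),(463,314)),((.113,-.018,.04),(468,44))]
def wp(p,q): c,s=np.cos(p[2]),np.sin(p[2]);return [p[0]+c*q[0]-s*q[1],p[1]+s*q[0]+c*q[1],q[2]]
f=lambda p:np.concatenate([proj("top",wp(p,q))-(np.array(u)/2.8+[140,105]) for q,u in C])
r=least_squares(f,[.603,0,-.04],loss="soft_l1");p=r.x
print(p,np.degrees(p[2]),r.fun.reshape(-1,2).round(1).tolist())
for n,q in {"bar":(-.153,.128,.126),"shelf":(0,.2555,.032),"step":(0,-.018,.04),"corner?":(.113,-.228,.04),"corner?2":(.125,-.24,.04)}.items(): print(n,np.round(wp(p,q),4), proj("top",wp(p,q)).round(1))
K=np.array([ray("top",np.array(u)/2.8+[140,105],.044)[:2] for u in [(150,61),(268,59),(271,160),(151,163)]])
c,s=np.cos(p[2]),np.sin(p[2]);L=(K-p[:2])@np.array([[c,-s],[s,c]])
print("carrier world",K.round(4).tolist(),K.mean(0),"station",L.round(4).tolist(),L.mean(0))
for n,u,z in (("finished corners",(150,180),.044),("",(267,188),.044),("jar",(675,276),.1),("stick front",(66,83),.052),("",(55,228),.052)):
  w=ray("top",np.array(u)/2.8+[140,105],z)[:2];print(n,w.round(3),((w-p[:2])@np.array([[c,-s],[s,c]])).round(3))
```

```text
[ 0.60168021  0.00226097 -0.03947547] -2.261777899002177 [[0.1, -0.6], [0.4, -0.6], [0.8, -0.1], [0.6, 0.4], [-4.5, 2.0], [-1.3, -3.3], [-8.9, 2.4], [1.0, -2.1], [0.5, 2.8]]
bar [0.4539 0.1362 0.126 ] [243.1 226.2]
shelf [0.6118 0.2576 0.032 ] [199.1 166.5]
step [ 0.601  -0.0157  0.04  ] [307.  167.5]
corner? [ 0.7056 -0.23    0.04  ] [390.  124.8]
corner?2 [ 0.7171 -0.2425  0.04  ] [394.7 120.2]
carrier world [[0.7117, 0.2683], [0.7109, 0.1619], [0.6185, 0.1604], [0.6185, 0.2679]] [0.66489705 0.21465214] station [[0.0994, 0.2702], [0.1028, 0.1639], [0.0106, 0.1587], [0.0063, 0.2661]] [0.05478553 0.21472057]
finished corners [0.603 0.269] [-0.009  0.266]
 [0.593 0.164] [-0.015  0.162]
jar [ 0.5  -0.19] [-0.094 -0.196]
stick front [0.692 0.342] [0.076 0.343]
 [0.561 0.351] [-0.054  0.347]
```

Call:
step_arm(rows="0.7 0.83 -0.7 0 0 0 -1;0.7 0.83 -0.7 0 0 0 -1;0.7 0.83 -0.7 0 0 0 -1;0.7 0.83 -0.7 0 0 0 -1;0.7 0.83 -0.7 0 0 0 -1;0.7 0.83 -0.7 0 0 0 -1")

```text
clock: 1.85
tool_pos: [0.3498, -0.234, 0.2318]
ee_rot: [3.14, -0.001, 1.131]
contact_force: [-0.0, -0.7, -0.5]
gripper_width: 0.0255
gripper_force: 0.0
```

```bash
cat >> h.py <<'E'
P0=None
try: P0=np.load("p.npy")
except Exception: pass
def w2(q):
    c,s=np.cos(P0[2]),np.sin(P0[2]);return np.array([P0[0]+c*q[0]-s*q[1],P0[1]+s*q[0]+c*q[1],q[2]])
def w2s(w):
    c,s=np.cos(P0[2]),np.sin(P0[2]);d=np.array(w[:2])-P0[:2];return np.array([c*d[0]+s*d[1],-s*d[0]+c*d[1],w[2]])
def go(q,yaw):
    """station point q, station yaw of tool (pointing down) -> shares"""
    s=state();Rt=R.from_euler("xyz",s["ee_rot"]);d=Rt.inv().apply(w2(q)-s["tool_pos"])/.3
    g=R.from_euler("xyz",[np.pi,0,yaw+P0[2]]);v=(Rt.inv()*g).as_rotvec()/(np.pi/4)
    print("shares",d.round(3),v.round(3),"m",round(np.linalg.norm(d)*.3,3))
def st():
    s=state();print("t",round(s["clock"],2),"stn",w2s(s["tool_pos"]).round(4),"rpy",np.round(s["ee_rot"],3),"F",s["contact_force"].round(1),"w",round(s["gripper_width"],4),"gf",round(s["gripper_force"],1))
E
python3 - <<'E'
from h import *
from scipy.optimize import least_squares
C=[((.118,.378,.032),(35,44)),((.118,.133,.032),(303,48)),((-.118,.378,.032),(22,301)),((-.118,.133,.032),(296,303)),
   ((.137,-.252,.062),(730,31)),((-.12,-.252,.062),(722,319)),((.137,-.038,.062),(490,26)),((-.12,-.018,.04),(463,314)),((.125,-.018,.04),(468,44))]
def wp(p,q): c,s=np.cos(p[2]),np.sin(p[2]);return [p[0]+c*q[0]-s*q[1],p[1]+s*q[0]+c*q[1],q[2]]
f=lambda p:np.concatenate([proj("top",wp(p,q))-(np.array(u)/2.8+[140,105]) for q,u in C])
r=least_squares(f,[.603,0,-.04],loss="soft_l1");p=r.x
print(p,r.fun.reshape(-1,2).round(1).tolist());np.save("p.npy",p)
import h;h.P0=p
K=np.array([ray("top",np.array(u)/2.8+[140,105],.044) for u in [(150,61),(268,59),(271,160),(151,163)]])
print([w2s(k).round(4).tolist() for k in K],w2s(K.mean(0)),"bar",w2((-.153,.128,.126)))
st();go((.056,.31,.2),np.pi/2)
print(state()["joints"].round(2))
E
```

```text
[ 0.59740889  0.00451635 -0.05004748] [[-0.2, -0.4], [0.1, 0.5], [-0.5, -0.0], [-0.7, 1.6], [0.0, 0.1], [2.2, -0.4], [0.4, -0.3], [-0.4, -0.3], [0.2, -0.0]]
[[0.1009, 0.2692, 0.044], [0.1055, 0.1629, 0.044], [0.0133, 0.1568, 0.044], [0.0079, 0.2641, 0.044]] [0.05689128 0.21324887 0.044     ] bar [0.45100387 0.14001015 0.126     ]
t 1.85 stn [-0.2353 -0.2506  0.2318] rpy [ 3.140e+00 -1.000e-03  1.131e+00] F [-0.  -0.7 -0.5] w 0.0255 gf 0.0
shares [2.097 0.189 0.109] [ 0.002 -0.001 -0.496] m 0.633
[ 0.86  0.06 -0.33  1.82  0.02  1.26  0.09]
```

Call:
step_arm(rows="0.7 1 0.09 0.03 0 0 -0.5;0.7 1 0.09 0.03 0 0 -0.5;0.7 1 0.09 0.03 0 0 -0.5;0.7 1 0.09 0.03 0 0 -0.5;0.7 1 0.09 0.03 0 0 -0.5")

```text
clock: 2.48
tool_pos: [0.5031, 0.021, 0.2224]
ee_rot: [3.141, 0.0, 1.514]
contact_force: [0.2, -0.9, 0.1]
gripper_width: 0.0254
gripper_force: 0.0
```

Run:
```python
from h import *
st();go((.057,.308,.18),np.pi/2)
```

```text
t 2.48 stn [-0.0951  0.0118  0.2224] rpy [3.141 0.    1.514] F [ 0.2 -0.9  0.1] w 0.0254 gf 0.0
shares [0.991 0.5   0.141] [ 0.001  0.    -0.008] m 0.336
```

Call:
step_arm(rows="0.7 0.99 0.5 0.14 0 0 0;0.7 0.99 0.5 0.14 0 0 0;0.7 0.99 0.5 0.14 0 0 0;0.7 0.99 0.5 0.14 0 0 0;0.7 0.99 0.5 0.14 0 0 0;0.7 0.99 0.5 0.14 0 0 0;0.7 0.99 0.5 0.44 0 0 0;0.7 0.99 0.5 0.44 0 0 0")

```text
clock: 3.48
tool_pos: [0.6672, 0.3057, 0.085]
ee_rot: [-3.137, 0.006, 1.514]
contact_force: [-0.1, -1.0, -1.1]
gripper_width: 0.0258
gripper_force: 0.0
```

Run:
```python
from h import *
st();go((.057,.308,.034),np.pi/2)
im=snapshot("wrist");cv2.imwrite("pics/w1.png",im[:,:,::-1])
```

```text
t 3.48 stn [0.0546 0.3043 0.085 ] rpy [-3.137  0.006  1.514] F [-0.1 -1.  -1.1] w 0.0258 gf 0.0
shares [0.013 0.009 0.17 ] [-0.006  0.007 -0.008] m 0.051
```

View pics/w1.png

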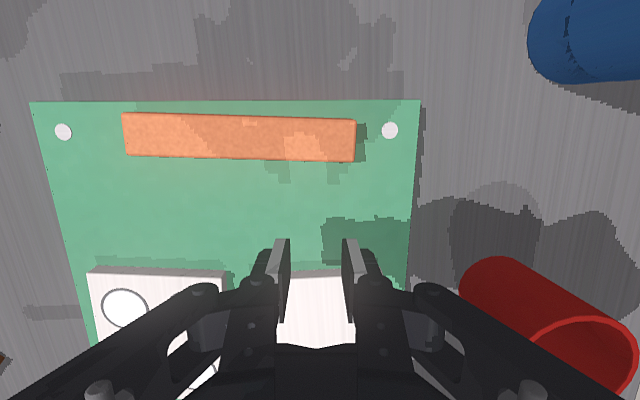

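The picture shows the plain plate's back edge between the fingers at about (315,277) and the stick's front edge at row ~158. I check the clearance with the wrist calibration.

```bash
cat >> h.py <<'E'
def wray(px,z,s=None):
    s=s or state();m=camera_model("wrist");K=np.array(m["camera_matrix"]);M=np.array(m["mount"])
    Rt=R.from_euler("xyz",s["ee_rot"]).as_matrix()
    d=Rt@M[:3,:3]@np.linalg.inv(K)@[px[0],px[1],1];e=np.array(s["tool_pos"])+Rt@M[:3,3]
    return w2s(e+d*(z-e[2])/d[2])
E
python3 - <<'E'
from h import *
for n,p,z in (("plate back",(300,277),.044),("plate back",(335,275),.044),("stick front l",(127,156),.05),("stick front r",(353,161),.05),("fin corner",(88,270),.044),("fin corner",(222,273),.044),("shelf corner",(30,101),.032),("shelf corner",(421,100),.032)): print(n,wray(p,z).round(4))
go((.058,.305,.034),np.pi/2)
E
```

```text
plate back [0.0419 0.2679 0.044 ]
plate back [0.0647 0.2694 0.044 ]
stick front l [-0.0537  0.3485  0.05  ]
stick front r [0.0737 0.345  0.05  ]
fin corner [-0.0965  0.2732  0.044 ]
fin corner [-0.0089  0.2709  0.044 ]
shelf corner [-0.1169  0.3788  0.032 ]
shelf corner [0.1145 0.3778 0.032 ]
shares [0.009 0.018 0.158] [-0.012  0.011 -0.008] m 0.048
```

Call:
step_arm(rows="0.7 0 0.02 0.1 0 0 0;0.7 0 0.02 0.17 0 0 0;0.7 0 0.02 0.17 0 0 0;0.7 -0.06 0.02 0.17 0 0 0;0.7 -0.11 0.02 0.17 0 0 0;0.7 -0.16 0.02 0.17 0 0 0;0.7 -0.21 0.02 0.17 0 0 0;0.7 -0.26 0.02 0.17 0 0 0")

```text
clock: 4.53
tool_pos: [0.6704, 0.2314, 0.0412]
ee_rot: [3.139, -0.004, 1.516]
contact_force: [0.5, 4.6, 4.9]
gripper_width: 0.0255
gripper_force: 3.8
```

Run:
```python
from h import *
st();go((.058,.102,.033),np.pi/2)
```

```text
t 4.53 stn [0.0615 0.2302 0.0412] rpy [ 3.139 -0.004  1.516] F [0.5 4.6 4.9] w 0.0255 gf 3.8
shares [-0.428 -0.01   0.025] [ 0.003 -0.005 -0.007] m 0.129
```

Run:
```python
from h import *
im=snapshot("wrist");cv2.imwrite("pics/w2.png",im[:,:,::-1]);st()
```

```text
t 4.58 stn [0.0621 0.2266 0.041 ] rpy [ 3.139e+00 -1.000e-03  1.513e+00] F [-1.8  3.2  7.6] w 0.026 gf 4.6
```

View pics/w2.png

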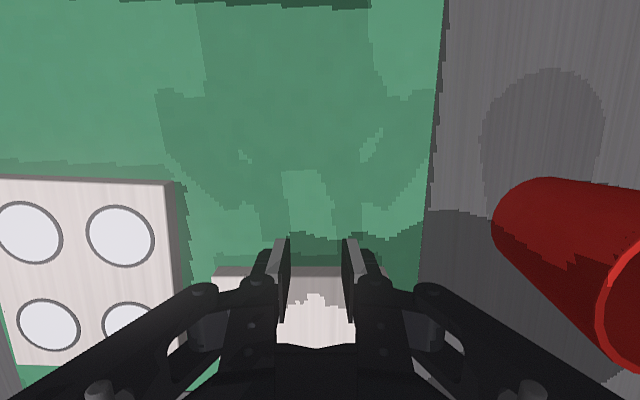

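Run:
```python
from h import *
for p in ((315,268),(214,272),(315,265)): print(wray(p,.044).round(4))
m=camera_model("wrist");K=np.array(m["camera_matrix"]);M=np.array(m["mount"])
for q in ((0,0,0),(0,.013,0),(.011,.013,0),(-.011,.013,0),(-.011,.013,-.003)):
    c=M[:3,:3].T@(np.array(q)-M[:3,3]);print(q,(K@c/c[2])[:2].round(0))
```

```text
[0.0613 0.2207 0.044 ]
[0.0105 0.2189 0.044 ]
[0.0613 0.2224 0.044 ]
(0, 0, 0) [317. 255.]
(0, 0.013, 0) [342. 255.]
(0.011, 0.013, 0) [343. 234.]
(-0.011, 0.013, 0) [342. 274.]
(-0.011, 0.013, -0.003) [342. 277.]
```

Call:
step_arm(rows="0.7 0 0 -0.06 0 0 0;0.7 0.05 0 -0.06 0 0 0;0.7 0.1 0 -0.06 0 0 0;0.7 0.1 0 -0.06 0 0 0;0.7 0.1 0 0 0 0 0;0.7 0.1 0 0 0 0 0;0.7 0.1 0 0 0 0 0")

```text
clock: 5.45
tool_pos: [0.6713, 0.2589, 0.0384]
ee_rot: [-3.141, 0.001, 1.514]
contact_force: [0.5, -0.5, 0.6]
gripper_width: 0.0259
gripper_force: 0.0
```

Run:
```python
from h import *
st();go((.058,.102,.033),np.pi/2)
```

```text
t 5.45 stn [0.0611 0.2578 0.0384] rpy [-3.141e+00  1.000e-03  1.514e+00] F [ 0.5 -0.5  0.6] w 0.0259 gf 0.0
shares [-0.519 -0.007  0.019] [-0.001  0.001 -0.008] m 0.156
```

Call:
step_arm(rows="0.7 0 0 0.012 0 0 0;0.7 0 0 0.012 0 0 0;0.7 0 0 0.012 0 0 0;0.7 -0.06 0 0.012 0 0 0;0.7 -0.1 -0.003 0.012 0 0 0;0.7 -0.14 -0.006 0.012 0 0 0;0.7 -0.18 -0.009 0.012 0 0 0;0.7 -0.22 -0.01 0.012 0 0 0")

```text
clock: 6.45
tool_pos: [0.6647, 0.1943, 0.0361]
ee_rot: [3.141, -0.002, 1.515]
contact_force: [0.1, 2.3, 1.5]
gripper_width: 0.0258
gripper_force: 1.3
```

Run:
```python
from h import *
st();go((.058,.102,.033),np.pi/2)
```

```text
t 6.45 stn [0.0577 0.193  0.0361] rpy [ 3.141e+00 -2.000e-03  1.515e+00] F [0.1 2.3 1.5] w 0.0258 gf 1.3
shares [-0.303  0.003  0.01 ] [ 0.001 -0.002 -0.007] m 0.091
```

Call:
step_arm(rows="0.7 -0.04 0 0.01 0 0 0;0.7 -0.08 0 0.01 0 0 0;0.7 -0.12 0 0.012 0 0 0;0.7 -0.16 0 0.015 0 0 0;0.7 -0.2 0 0.018 0 0 0;0.7 -0.24 0 0.02 0 0 0;0.7 -0.28 0 0.02 0 0 0;0.7 -0.3 0 0.02 0 0 0")

```text
clock: 7.45
tool_pos: [0.66, 0.1039, 0.03]
ee_rot: [3.141, -0.001, 1.514]
contact_force: [0.2, 4.4, 5.4]
gripper_width: 0.0255
gripper_force: 3.1
```

Run:
```python
from h import *
st()
im=snapshot("wrist");cv2.imwrite("pics/w3.png",im[:,:,::-1]);st()
im=snapshot("top");cv2.imwrite("pics/t3.png",cv2.resize(im[105:240,140:420,::-1],None,fx=2.8,fy=2.8,interpolation=2))
```

```text
t 7.45 stn [0.0575 0.1024 0.03  ] rpy [ 3.141e+00 -1.000e-03  1.514e+00] F [0.2 4.4 5.4] w 0.0255 gf 3.1
t 7.5 stn [0.0576 0.1016 0.03  ] rpy [ 3.141 -0.     1.513] F [-0.4  3.8  4.6] w 0.0256 gf 3.0
```

View pics/w3.png

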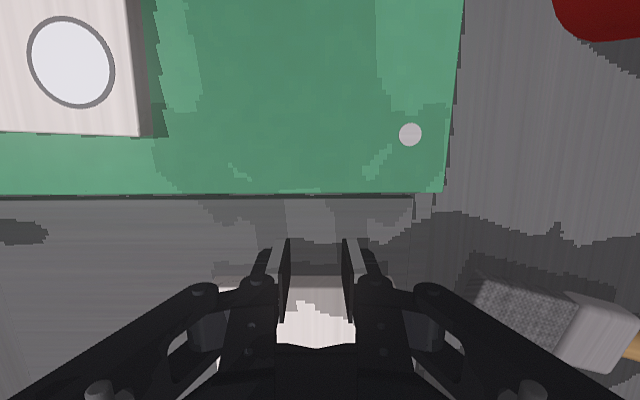

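Call:
step_arm(rows="0.7 -0.01 0 -0.008 0 0 0;0.7 -0.02 0 -0.008 0 0 0;0.7 -0.03 0 -0.008 0 0 0;0.7 -0.03 0 -0.008 0 0 0")

```text
clock: 8.05
tool_pos: [0.6587, 0.1015, 0.0315]
ee_rot: [-3.141, -0.009, 1.519]
contact_force: [1.6, 10.5, -2.0]
gripper_width: 0.0258
gripper_force: 5.3
```

Run:
```python
from h import *
st()
print([wray(p,.042).round(4) for p in ((216,279),(315,277))])
```

```text
t 8.05 stn [0.0564 0.0999 0.0315] rpy [-3.141 -0.009  1.519] F [ 1.6 10.5 -2. ] w 0.0258 gf 5.3
[array([0.0081, 0.0923, 0.042 ]), array([0.0556, 0.0933, 0.042 ])]
```

Call:
step_arm(rows="0.7 0.06 0 -0.008 0 0 0;0.6 0.08 0 -0.2 0 0 0;0.3 0.1 0 -0.4 0 0 -0.2;0 0.1 -0.2 -0.6 0 0 -0.4;0 0.1 -0.4 -0.6 0 0 -0.6;0 0.1 -0.6 -0.6 0 0 -0.8;0 0.1 -0.7 -0.6 0 0 -1;0 0.1 -0.7 -0.6 0 0 -1")

```text
clock: 9.05
tool_pos: [0.4478, 0.1349, 0.2113]
ee_rot: [-3.135, 0.003, 2.301]
contact_force: [0.7, 0.6, 0.2]
gripper_width: 0.0856
gripper_force: 0.0
```

Run:
```python
from h import *
st();go((-.153,.128,.18),np.pi);print(state()["joints"].round(2))
```

```text
t 9.05 stn [-0.156   0.1228  0.2113] rpy [-3.135e+00  3.000e-03  2.301e+00] F [0.7 0.6 0.2] w 0.0856 gf 0.0
shares [0.006 0.02  0.104] [-1.000e-02  1.000e-03 -1.006e+00] m 0.032
[ 0.43  0.27 -0.92  1.73  0.23  1.26  0.19]
```

Call:
step_arm(rows="0 0 0.01 0.05 0 0 -0.25;0 0 0.02 0.1 0 0 -0.5;0 0 0.02 0.1 0 0 -0.75;0 0 0.02 0.1 0 0 -1;0 0 0.02 0.1 0 0 -1;0 0 0.02 0.1 0 0 -1")

```text
clock: 9.8
tool_pos: [0.4563, 0.14, 0.1818]
ee_rot: [-3.141, -0.0, 3.082]
contact_force: [-0.4, 0.2, 0.4]
gripper_width: 0.0853
gripper_force: 0.0
```

Run:
```python
from h import *
st();go((-.153,.128,.106),np.pi);print(state()["joints"].round(2))
s=state();im=snapshot("wrist");cv2.imwrite("pics/w4.png",im[:,:,::-1])
```

```text
t 9.8 stn [-0.1477  0.1283  0.1818] rpy [-3.141 -0.     3.082] F [-0.4  0.2  0.4] w 0.0853 gf 0.0
shares [ 0.018 -0.001  0.253] [-0.001 -0.001 -0.012] m 0.076
[ 0.51  0.37 -1.07  1.75  0.35  1.22  0.86]
```

View pics/w4.png

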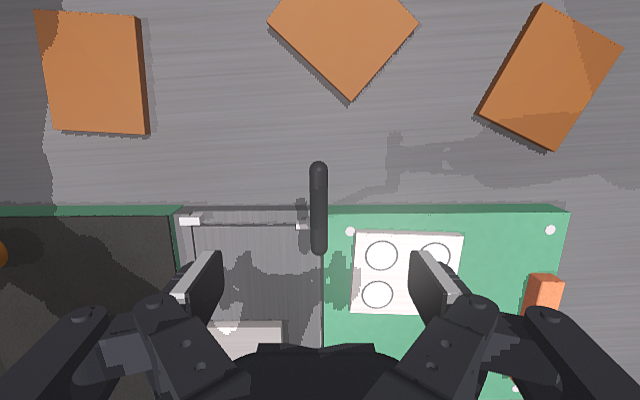

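Run:
```python
from h import *
for p in ((318,164),(320,251)): print(wray(p,.130).round(4))
b0=np.arctan2(.096,.128)
f=lambda a:np.array([.16*np.cos(b0+a),-.16*np.sin(b0+a)])/.3
for A in (np.arange(0,.81,.1),np.arange(.8,1.61,.1),np.arange(1.6,2.11,.1)):
    print([(round(a,1),*(f(a)-f(A[0])).round(3)) for a in A[1:]])
```

```text
[-0.1854  0.1307  0.13  ]
[-0.1253  0.1317  0.13  ]
[(np.float64(0.1), np.float64(-0.034), np.float64(-0.041)), (np.float64(0.2), np.float64(-0.072), np.float64(-0.078)), (np.float64(0.3), np.float64(-0.114), np.float64(-0.112)), (np.float64(0.4), np.float64(-0.158), np.float64(-0.141)), (np.float64(0.5), np.float64(-0.206), np.float64(-0.165)), (np.float64(0.6), np.float64(-0.255), np.float64(-0.185)), (np.float64(0.7), np.float64(-0.306), np.float64(-0.2)), (np.float64(0.8), np.float64(-0.359), np.float64(-0.209))]
[(np.float64(0.9), np.float64(-0.053), np.float64(-0.004)), (np.float64(1.0), np.float64(-0.106), np.float64(-0.003)), (np.float64(1.1), np.float64(-0.159), np.float64(0.004)), (np.float64(1.2), np.float64(-0.211), np.float64(0.015)), (np.float64(1.3), np.float64(-0.262), np.float64(0.032)), (np.float64(1.4), np.float64(-0.311), np.float64(0.054)), (np.float64(1.5), np.float64(-0.357), np.float64(0.081)), (np.float64(1.6), np.float64(-0.4), np.float64(0.112))]
[(np.float64(1.7), np.float64(-0.04), np.float64(0.035)), (np.float64(1.8), np.float64(-0.076), np.float64(0.074)), (np.float64(1.9), np.float64(-0.108), np.float64(0.117)), (np.float64(2.0), np.float64(-0.136), np.float64(0.162)), (np.float64(2.1), np.float64(-0.159), np.float64(0.21))]
```

Call:
step_arm(rows="0 0.02 0 0.13 0 0 0;0 0.02 0 0.253 0 0 0;0 0.02 0 0.253 0 0 0;0 0.02 0 0.253 0 0 0")

```text
clock: 10.35
tool_pos: [0.4507, 0.1419, 0.1074]
ee_rot: [3.141, 0.002, 3.085]
contact_force: [0.2, 1.0, 0.7]
gripper_width: 0.0855
gripper_force: 0.0
```

Run:
```python
from h import *
st()
```

```text
t 10.35 stn [-0.1534  0.1299  0.1074] rpy [3.141e+00 2.000e-03 3.085e+00] F [0.2 1.  0.7] w 0.0855 gf 0.0
```

Call:
step_arm(rows="1 0 0 0 0 0 0;1 0 0 0 0 0 0;1 0 0 0 0 0 0;1 0 0 0 0 0 0;1 0 0 0 0 0 0", grip_force=25)

```text
clock: 10.98
tool_pos: [0.4499, 0.1423, 0.1064]
ee_rot: [3.14, 0.001, 3.086]
contact_force: [0.2, 2.1, 0.7]
gripper_width: 0.0109
gripper_force: 24.6
```

Call:
step_arm(rows="1 0 -0.034 -0.041 0 0 0;1 0 -0.072 -0.078 0 0 0;1 0 -0.114 -0.112 0 0 0;1 0 -0.158 -0.141 0 0 0;1 0 -0.206 -0.165 0 0 0;1 0 -0.255 -0.185 0 0 0;1 0 -0.306 -0.2 0 0 0;1 0 -0.359 -0.209 0 0 0")

```text
clock: 11.98
tool_pos: [0.4446, 0.0372, 0.1707]
ee_rot: [3.137, 0.003, 3.089]
contact_force: [0.5, 3.4, 2.5]
gripper_width: 0.011
gripper_force: 25.2
```

Run:
```python
from h import *
st();print(state()["joints"].round(2))
b0=np.arctan2(.096,.128);s=w2s(state()["tool_pos"]);print("phi",np.arctan2(s[2]+.019-.03,s[1])-b0,"r",np.hypot(s[2]-.011,s[1]))
```

```text
t 11.97 stn [-0.1542  0.025   0.1707] rpy [3.137e+00 3.000e-03 3.089e+00] F [0.5 3.4 2.5] w 0.011 gf 25.2
[ 0.8   0.31 -1.1   1.85  0.3   1.16  1.12]
phi 0.77191284099399 r 0.16162836288428975
```

Call:
step_arm(rows="1 0 -0.053 -0.004 0 0 0;1 0 -0.106 -0.003 0 0 0;1 0 -0.159 0.004 0 0 0;1 0 -0.211 0.015 0 0 0;1 0 -0.262 0.032 0 0 0;1 0 -0.311 0.054 0 0 0;1 0 -0.357 0.081 0 0 0;1 0 -0.4 0.112 0 0 0")

```text
clock: 12.98
tool_pos: [0.4378, -0.0872, 0.1348]
ee_rot: [-3.142, 0.002, 3.085]
contact_force: [5.5, 0.8, 0.4]
gripper_width: 0.0107
gripper_force: 25.5
```

Run:
```python
from h import *
st();print(state()["joints"].round(2))
b0=np.arctan2(.096,.128);s=w2s(state()["tool_pos"]);print("phi",np.arctan2(s[2]+.019-.03,s[1])-b0,"r",np.hypot(s[2]-.011,s[1]))
```

```text
t 12.97 stn [-0.1548 -0.0996  0.1348] rpy [-3.142e+00  2.000e-03  3.085e+00] F [5.5 0.8 0.4] w 0.0107 gf 25.5
[ 1.02  0.35 -1.05  1.9   0.34  1.09  1.35]
phi 1.6044407251130735 r 0.15889949743383835
```

Call:
step_arm(rows="1 0 -0.04 0.035 0 0 0;1 0 -0.076 0.074 0 0 0;1 0 -0.108 0.117 0 0 0;1 0 -0.136 0.162 0 0 0;1 0 -0.159 0.21 0 0 0;1 0 -0.163 0.22 0 0 0;1 0 -0.163 0.22 0 0 0")

```text
clock: 13.85
tool_pos: [0.4353, -0.1329, 0.0718]
ee_rot: [3.142, 0.0, 3.088]
contact_force: [-3.4, 5.6, 25.8]
gripper_width: 0.0109
gripper_force: 28.4
```

Run:
```python
from h import *
st();print(state()["joints"].round(2))
b0=np.arctan2(.096,.128);s=w2s(state()["tool_pos"]);print("phi",np.arctan2(s[2]+.019-.03,s[1])-b0,"r",np.hypot(s[2]-.011,s[1]))
im=snapshot("scene");cv2.imwrite("pics/s5.png",cv2.resize(im[130:330,220:500,::-1],None,fx=2.5,fy=2.5,interpolation=2))
f=lambda a:np.array([.16*np.cos(b0+a),-.16*np.sin(b0+a)])/.3
for A in (np.arange(2.1,1.29,-.1),np.arange(1.3,.49,-.1),np.arange(.5,-.01,-.1)):
    print([(round(float(a),1),*(f(a)-f(A[0])).round(3).tolist()) for a in A[1:]])
```

```text
t 13.85 stn [-0.1551 -0.1453  0.0718] rpy [3.142 0.    3.088] F [-3.4  5.6 25.8] w 0.0109 gf 28.4
[ 1.02  0.45 -0.96  1.95  0.45  0.97  1.36]
phi 2.1017008936823407 r 0.15754906102881583
[(2.0, 0.023, -0.048), (1.9, 0.051, -0.094), (1.8, 0.083, -0.136), (1.7, 0.119, -0.175), (1.6, 0.159, -0.21), (1.5, 0.203, -0.241), (1.4, 0.249, -0.268), (1.3, 0.297, -0.29)]
[(1.2, 0.051, -0.017), (1.1, 0.103, -0.029), (1.0, 0.155, -0.035), (0.9, 0.209, -0.036), (0.8, 0.262, -0.032), (0.7, 0.314, -0.023), (0.6, 0.366, -0.008), (0.5, 0.415, 0.011)]
[(0.4, 0.047, 0.024), (0.3, 0.092, 0.054), (0.2, 0.134, 0.087), (0.1, 0.172, 0.124), (0.0, 0.206, 0.165)]
```

View pics/s5.png

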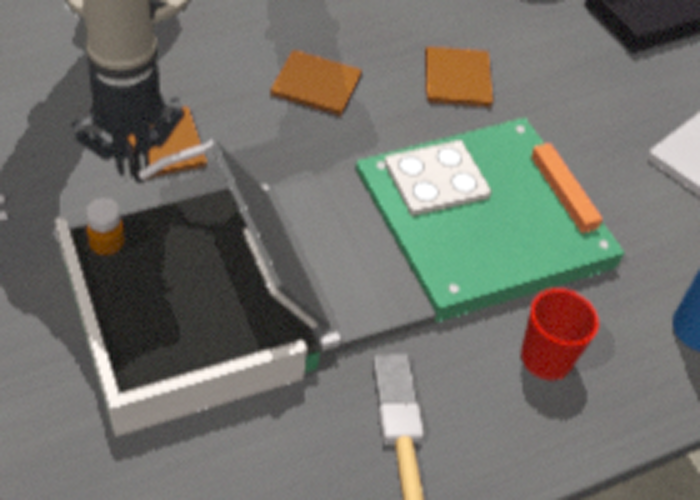

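The picture shows the flap at its stop leaning over the mat. The plate's edge shows behind it at crop (265,265), and the finished carrier, jar and stick are undisturbed. Now I swing back.

Call:
step_arm(rows="1 0 0.027 -0.058 0 0 0;1 0 0.055 -0.104 0 0 0;1 0 0.087 -0.146 0 0 0;1 0 0.123 -0.185 0 0 0;1 0 0.163 -0.22 0 0 0;1 0 0.207 -0.251 0 0 0;1 0 0.253 -0.278 0 0 0;1 0 0.301 -0.3 0 0 0")

```text
clock: 14.9
tool_pos: [0.4393, -0.0491, 0.1596]
ee_rot: [-3.134, -0.0, 3.083]
contact_force: [4.9, -1.8, 2.2]
gripper_width: 0.0106
gripper_force: 25.0
```

Call:
step_arm(rows="1 0 0.051 -0.017 0 0 0;1 0 0.103 -0.029 0 0 0;1 0 0.155 -0.035 0 0 0;1 0 0.209 -0.036 0 0 0;1 0 0.262 -0.032 0 0 0;1 0 0.314 -0.023 0 0 0;1 0 0.366 -0.008 0 0 0;1 0 0.415 0.011 0 0 0")

```text
clock: 15.9
tool_pos: [0.4458, 0.0777, 0.155]
ee_rot: [-3.137, -0.001, 3.085]
contact_force: [3.4, -0.9, 1.2]
gripper_width: 0.0109
gripper_force: 27.5
```

Call:
step_arm(rows="1 0 0.047 0.024 0 0 0;1 0 0.092 0.054 0 0 0;1 0 0.134 0.087 0 0 0;1 0 0.172 0.124 0 0 0;1 0 0.206 0.16 0 0 0;1 0 0.206 0.16 0 0 0")

```text
clock: 16.65
tool_pos: [0.4489, 0.1391, 0.106]
ee_rot: [-3.137, -0.003, 3.087]
contact_force: [3.7, -1.0, -2.6]
gripper_width: 0.0113
gripper_force: 28.4
```

Run:
```python
from h import *
st();print(state()["joints"].round(2))
im=snapshot("top");cv2.imwrite("pics/t6.png",cv2.resize(im[105:240,140:420,::-1],None,fx=2.8,fy=2.8,interpolation=2))
```

```text
t 16.65 stn [-0.1551  0.1269  0.106 ] rpy [-3.137e+00 -3.000e-03  3.087e+00] F [ 3.7 -1.  -2.6] w 0.0113 gf 28.4
[ 0.45  0.45 -1.01  1.87  0.44  1.07  0.78]
```

View pics/t6.png

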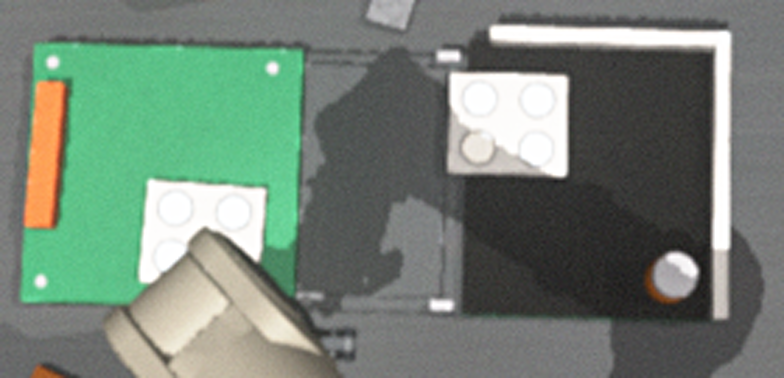

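Call:
step_arm(rows="0 0 0 0 0 0 0;0 0 0 0 0 0 0;0 0 0 0 0 0 0;0 0 0 -0.15 0 0 0;0 0 0 -0.3 0 0 0.2;0 0 0 -0.3 0 0 0.5;0 0 0 -0.3 0 0 0.8;0 0 0 -0.3 0 0 1")

```text
clock: 17.7
tool_pos: [0.4494, 0.1413, 0.1982]
ee_rot: [-3.141, 0.0, 2.36]
contact_force: [1.3, -0.1, -0.2]
gripper_width: 0.0853
gripper_force: 0.0
```

Run:
```python
from h import *
st()
K=np.array([w2s(ray("top",np.array(u)/2.8+[140,105],.052)) for u in [(448,73),(567,73),(568,177),(448,174)]])
print(K.round(4).tolist(),K.mean(0).round(4))
go((K.mean(0)[0],.03,.15),np.pi/2)
```

```text
t 17.7 stn [-0.1547  0.1292  0.1982] rpy [-3.141  0.     2.36 ] F [ 1.3 -0.1 -0.2] w 0.0853 gf 0.0
[[0.0949, -0.0003, 0.052], [0.0976, -0.1072, 0.052], [0.0031, -0.1098, 0.052], [0.0032, -0.0026, 0.052]] [ 0.0497 -0.055   0.052 ]
shares [-0.728  0.209  0.161] [-0.     0.     1.069] m 0.232
```

Call:
step_arm(rows="0.7 -0.15 0.05 0.03 0 0 0.25;0.7 -0.3 0.1 0.06 0 0 0.5;0.7 -0.5 0.15 0.1 0 0 0.75;0.7 -0.72 0.21 0.16 0 0 1;0.7 -0.72 0.21 0.16 0 0 1;0.7 -0.72 0.21 0.16 0 0 1;0.7 -0.72 0.21 0.16 0 0 1")

```text
clock: 18.58
tool_pos: [0.6471, 0.0375, 0.151]
ee_rot: [3.141, -0.001, 1.585]
contact_force: [-0.6, -0.7, -0.2]
gripper_width: 0.0257
gripper_force: 0.0
```

Run:
```python
from h import *
st();go((.05,.026,.042),np.pi/2)
im=snapshot("wrist");cv2.imwrite("pics/w7.png",im[:,:,::-1])
```

```text
t 18.57 stn [0.048  0.0354 0.151 ] rpy [ 3.141e+00 -1.000e-03  1.585e+00] F [-0.6 -0.7 -0.2] w 0.0257 gf 0.0
shares [-0.032  0.005  0.363] [ 0.    -0.002  0.081] m 0.109
```

View pics/w7.png

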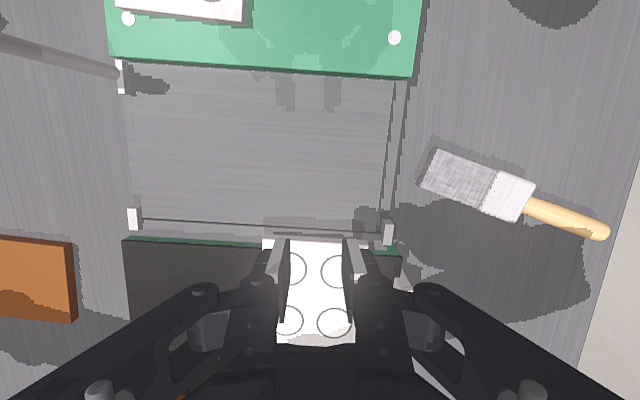

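Run:
```python
from h import *
for p in ((264,238),(318,240),(133,217)): print(wray(p,.052).round(4))
```

```text
[ 0.0065 -0.0008  0.052 ]
[0.0519 0.0003 0.052 ]
[-0.1016  0.0111  0.052 ]
```

Call:
step_arm(rows="0.7 -0.02 0 0.12 0 0 0.04;0.7 -0.02 0 0.25 0 0 0.08;0.7 -0.02 0 0.3 0 0 0.08;0.7 -0.02 0 0.3 0 0 0.08")

```text
clock: 19.12
tool_pos: [0.6473, 0.0298, 0.0599]
ee_rot: [-3.14, -0.0, 1.52]
contact_force: [0.3, 0.1, 0.5]
gripper_width: 0.0254
gripper_force: 0.0
```

Call:
step_arm(rows="0.7 0 0 0.06 0 0 0;0.7 0 0 0.06 0 0 0;0.7 0 0 0.06 0 0 0;0.7 -0.04 0 0.06 0 0 0;0.7 -0.08 0 0.06 0 0 0;0.7 -0.12 0 0.06 0 0 0;0.7 -0.16 0 0.06 0 0 0")

```text
clock: 20.0
tool_pos: [0.646, -0.0186, 0.0426]
ee_rot: [3.14, -0.002, 1.518]
contact_force: [-0.1, 2.7, 1.6]
gripper_width: 0.026
gripper_force: 1.8
```

Run:
```python
from h import *
st();go((.05,-.12,.043),np.pi/2);print(state()["joints"].round(2))
```

```text
t 20.0 stn [ 0.0497 -0.0207  0.0426] rpy [ 3.140e+00 -2.000e-03  1.518e+00] F [-0.1  2.7  1.6] w 0.026 gf 1.8
shares [-0.331  0.002 -0.002] [ 0.001 -0.002 -0.003] m 0.099
[ 0.35  0.73 -0.57  1.45  0.41  1.09 -0.34]
```

Call:
step_arm(rows="0.7 -0.04 0 -0.002 0 0 0;0.7 -0.08 0 -0.002 0 0 0;0.7 -0.12 0 -0.002 0 0 0;0.7 -0.16 0 -0.002 0 0 0;0.7 -0.2 0 -0.002 0 0 0;0.7 -0.24 0 -0.002 0 0 0;0.7 -0.28 0 -0.002 0 0 0;0.7 -0.3 0 -0.002 0 0 0")

```text
clock: 21.0
tool_pos: [0.6408, -0.1101, 0.0426]
ee_rot: [-3.142, 0.001, 1.517]
contact_force: [-0.1, 2.4, 1.6]
gripper_width: 0.0254
gripper_force: 1.6
```

Run:
```python
from h import *
st()
for p in ((214,270),(315,270)): print(wray(p,.052).round(4))
```

```text
t 21.0 stn [ 0.049  -0.1123  0.0426] rpy [-3.142e+00  1.000e-03  1.517e+00] F [-0.1  2.4  1.6] w 0.0254 gf 1.6
[-0.0002 -0.1156  0.052 ]
[ 0.0483 -0.1158  0.052 ]
```

Call:
step_arm(rows="0.7 -0.015 0 0 0 0 0;0.7 -0.03 0 0 0 0 0;0.7 -0.04 0 0 0 0 0;0.7 -0.046 0 0 0 0 0;0.7 -0.046 0 0 0 0 0")

```text
clock: 21.62
tool_pos: [0.6402, -0.1199, 0.0426]
ee_rot: [-3.141, -0.003, 1.52]
contact_force: [0.6, 5.4, 0.7]
gripper_width: 0.0256
gripper_force: 2.8
```

Run:
```python
from h import *
st()
```

```text
t 21.62 stn [ 0.049  -0.1221  0.0426] rpy [-3.141e+00 -3.000e-03  1.520e+00] F [0.6 5.4 0.7] w 0.0256 gf 2.8
```

Call:
step_arm(rows="0.7 -0.008 0 0 0 0 0;0.7 -0.015 0 0 0 0 0;0.7 -0.015 0 0 0 0 0")

```text
clock: 22.0
tool_pos: [0.6401, -0.1199, 0.0427]
ee_rot: [-3.141, -0.009, 1.522]
contact_force: [0.3, 9.6, 3.0]
gripper_width: 0.0258
gripper_force: 5.0
```

Run:
```python
from h import *
st()
```

```text
t 22.0 stn [ 0.0488 -0.1221  0.0427] rpy [-3.141 -0.009  1.522] F [0.3 9.6 3. ] w 0.0258 gf 5.0
```

Call:
step_arm(rows="0.7 0.06 0 0 0 0 0;0.7 0.08 0 -0.2 0 0 0;0.7 0.06 -0.1 -0.38 0 0 0.2;0.7 -0.05 -0.2 -0.38 0 0 0.4;0.7 -0.16 -0.26 -0.38 0 0 0.6;0.7 -0.16 -0.26 -0.38 0 0 0.8;0.7 -0.16 -0.26 -0.38 0 0 1;0.7 -0.16 -0.26 -0.38 0 0 1")

```text
clock: 23.0
tool_pos: [0.5587, -0.1725, 0.1564]
ee_rot: [3.14, 0.003, 0.733]
contact_force: [-0.3, 0.2, 0.1]
gripper_width: 0.0257
gripper_force: 0.0
```

Run:
```python
from h import *
st();go((-.03,-.182,.15),0);print(state()["joints"].round(2))
```

```text
t 23.0 stn [-0.0298 -0.1787  0.1564] rpy [3.14e+00 3.00e-03 7.33e-01] F [-0.3  0.2  0.1] w 0.0257 gf 0.0
shares [-0.008  0.007  0.021] [0.003 0.003 0.997] m 0.007
[ 0.58  0.47 -0.45  1.51  0.21  1.21 -0.74]
```

Call:
step_arm(rows="0.7 -0.01 0.01 0.02 0 0 0.25;0.7 -0.01 0.01 0.02 0 0 0.5;0.7 -0.01 0.01 0.02 0 0 0.75;0.7 -0.01 0.01 0.02 0 0 1;0.7 -0.01 0.01 0.02 0 0 1;0.7 -0.01 0.01 0.02 0 0 1")

```text
clock: 23.75
tool_pos: [0.559, -0.1753, 0.1504]
ee_rot: [3.141, 0.001, -0.05]
contact_force: [0.8, -0.1, -0.8]
gripper_width: 0.0256
gripper_force: 0.0
```

Run:
```python
from h import *
st();go((-.028,-.182,.043),0)
im=snapshot("wrist");cv2.imwrite("pics/w8.png",im[:,:,::-1])
```

```text
t 23.75 stn [-0.0293 -0.1815  0.1504] rpy [ 3.141e+00  1.000e-03 -5.000e-02] F [ 0.8 -0.1 -0.8] w 0.0256 gf 0.0
shares [0.005 0.001 0.358] [0.001 0.001 0.001] m 0.107
```

View pics/w8.png

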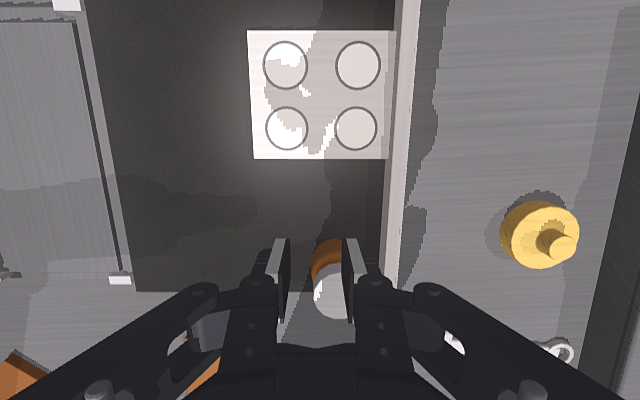

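The picture shows the plate, four blanks up, against the end fence at column ~392, with its near edge at row 159. The jar's cap is at (335,290), behind the fingers.

Run:
```python
from h import *
for n,p,z in (("edge",(255,159),.052),("edge",(388,159),.052),("far",(247,31),.052),("far",(394,32),.052),("jarcap top",(333,270),.1),("jar cap ctr",(338,292),.1)): print(n,wray(p,z).round(4))
```

```text
edge [ 0.0033 -0.1339  0.052 ]
edge [ 0.0033 -0.2376  0.052 ]
far [ 0.0931 -0.1332  0.052 ]
far [ 0.0925 -0.236   0.052 ]
jarcap top [-0.0666 -0.1932  0.1   ]
jar cap ctr [-0.084 -0.197  0.1  ]
```

Call:
step_arm(rows="0.7 0.04 0 0.15 0 0 0;0.7 0.04 0 0.27 0 0 0;0.7 0.04 0 0.33 0 0 0;0.7 0.04 0 0.358 0 0 0;0.7 0.04 0 0.358 0 0 0;0.7 0.04 0 0.358 0 0 0")

```text
clock: 24.55
tool_pos: [0.5725, -0.1759, 0.0447]
ee_rot: [3.141, -0.003, -0.053]
contact_force: [0.2, -0.3, 0.2]
gripper_width: 0.0259
gripper_force: 0.0
```

Run:
```python
from h import *
st();go((.023,-.182,.0425),0)
```

```text
t 24.55 stn [-0.0159 -0.1815  0.0447] rpy [ 3.141e+00 -3.000e-03 -5.300e-02] F [ 0.2 -0.3  0.2] w 0.0259 gf 0.0
shares [0.13  0.001 0.008] [ 0.001 -0.004 -0.003] m 0.039
```

Call:
step_arm(rows="0.7 0.0 0 0.006 0 0 0;0.7 0.03 0 0.006 0 0 0;0.7 0.06 0 0.006 0 0 0;0.7 0.085 0 0.006 0 0 0;0.7 0.11 0 0.006 0 0 0;0.7 0.125 0 0.006 0 0 0;0.7 0.135 0 0.006 0 0 0;0.7 0.14 0 0.006 0 0 0")

```text
clock: 25.55
tool_pos: [0.6114, -0.1778, 0.0412]
ee_rot: [-3.141, 0.004, -0.053]
contact_force: [-7.6, 1.3, 7.1]
gripper_width: 0.0259
gripper_force: 4.0
```

Run:
```python
from h import *
st()
```

```text
t 25.55 stn [ 0.0231 -0.1814  0.0412] rpy [-3.141  0.004 -0.053] F [-7.6  1.3  7.1] w 0.0259 gf 4.0
```

Call:
step_arm(rows="0.7 0.01 0 -0.003 0 0 0;0.7 0.016 0 -0.003 0 0 0;0.7 0.016 0 -0.003 0 0 0")

```text
clock: 25.92
tool_pos: [0.6115, -0.1779, 0.0412]
ee_rot: [-3.141, 0.014, -0.053]
contact_force: [-13.9, 1.4, 8.9]
gripper_width: 0.0254
gripper_force: 7.1
```

Run:
```python
from h import *
st()
```

```text
t 25.93 stn [ 0.0232 -0.1815  0.0412] rpy [-3.141  0.014 -0.053] F [-13.9   1.4   8.9] w 0.0254 gf 7.1
```

Call:
step_arm(rows="0.7 -0.05 0 -0.003 0 0 0;0.7 -0.08 0 -0.003 0 0 0;0.7 -0.1 0 -0.15 0 0 0;0.7 -0.12 0 -0.3 0 0 0;0.7 -0.12 0 -0.4 0 0 0;0.7 -0.12 0 -0.4 0 0 0;0.7 -0.12 0 -0.4 0 0 0")

```text
clock: 26.8
tool_pos: [0.5819, -0.176, 0.1614]
ee_rot: [-3.141, 0.0, -0.053]
contact_force: [0.5, 0.2, -0.1]
gripper_width: 0.0255
gripper_force: 0.0
```

Run:
```python
from h import *
st()
a=snapshot("wrist")[:,:,::-1];b=snapshot("scene")[:,:,::-1]
b=cv2.resize(b[150:310,230:480],(500,320),interpolation=2)
c=cv2.resize(a[0:220,160:480],(500,344),interpolation=2)
cv2.imwrite("pics/w9.png",c);cv2.imwrite("pics/s9.png",b)
```

```text
t 26.8 stn [-0.0065 -0.1811  0.1614] rpy [-3.141  0.    -0.053] F [ 0.5  0.2 -0.1] w 0.0255 gf 0.0
```

View pics/w9.png

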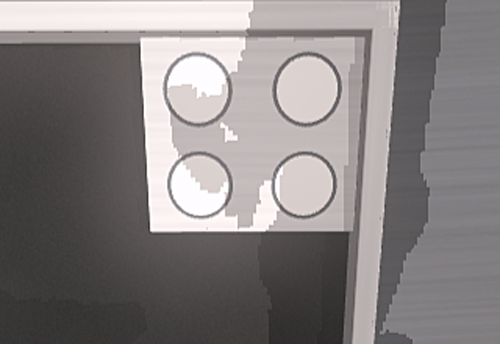

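Run:
```python
from h import *
f=lambda c,r,z: wray((c*.64+160,r*220/344),z).round(4)
print("fence inner top edge (z .062): end",f(369,60,.062),f(360,250,.062),"far",f(60,31,.062),f(120,32,.062))
print("plate corners",f(140,38,.052),f(356,38,.052),f(352,232,.052),f(150,232,.052))
print("end fence foot",f(349,330,.04),f(352,260,.04))
```

```text
fence inner top edge (z .062): end [ 0.11   -0.2376  0.062 ] [ 0.0242 -0.2391  0.062 ] far [ 0.122  -0.0999  0.062 ] [ 0.1216 -0.1265  0.062 ]
plate corners [ 0.1215 -0.1333  0.052 ] [ 0.1212 -0.2333  0.052 ] [ 0.0319 -0.2368  0.052 ] [ 0.0322 -0.1329  0.052 ]
end fence foot [-0.0251 -0.2411  0.04  ] [ 0.0152 -0.2404  0.04  ]
```

View pics/s9.png

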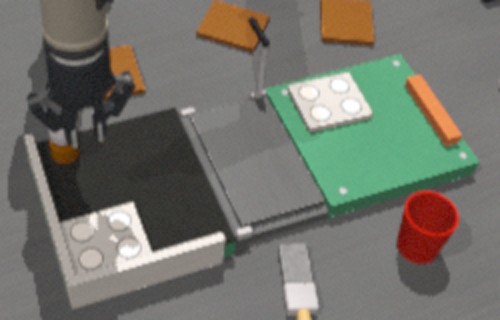

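Both pictures show the plate in the corner, blanks up, with the flap down and the rest untouched. There may be 1–2 mm left at the end fence, so I nudge it once more in -y with shut fingers.

Run:
```python
from h import *
go((.08,-.095,.12),0);go((.08,-.095,.043),0)
```

```text
shares [ 0.29  -0.288  0.134] [-0.001  0.004 -0.003] m 0.129
shares [ 0.291 -0.287  0.391] [-0.001  0.004 -0.003] m 0.17
```

Call:
step_arm(rows="1 0.15 -0.15 0 0 0 0;1 0.29 -0.29 0.05 0 0 0;1 0.29 -0.29 0.13 0 0 0;1 0.29 -0.29 0.25 0 0 0;1 0.29 -0.29 0.35 0 0 0;1 0.29 -0.29 0.385 0 0 0;1 0.29 -0.29 0.385 0 0 0;1 0.29 -0.29 0.385 0 0 0")

```text
clock: 27.9
tool_pos: [0.6747, -0.0939, 0.0483]
ee_rot: [-3.142, -0.003, -0.053]
contact_force: [0.4, 0.1, -0.1]
gripper_width: 0.0001
gripper_force: 0.0
```

Run:
```python
from h import *
st()
```

```text
t 27.9 stn [ 0.0821 -0.0945  0.0483] rpy [-3.142e+00 -3.000e-03 -5.300e-02] F [ 0.4  0.1 -0.1] w 0.0001 gf 0.0
```

Call:
step_arm(rows="1 0 0 0.01 0 0 0;1 0 0 0.01 0 0 0;1 0 0.03 0.01 0 0 0;1 0 0.055 0.01 0 0 0;1 0 0.075 0.01 0 0 0;1 0 0.09 0.01 0 0 0;1 0 0.1 0.01 0 0 0;1 0 0.1 0.01 0 0 0")

```text
clock: 28.9
tool_pos: [0.672, -0.1205, 0.0437]
ee_rot: [-3.137, 0.001, -0.051]
contact_force: [-0.5, 5.7, 1.0]
gripper_width: 0.0002
gripper_force: 2.4
```

Run:
```python
from h import *
st()
```

```text
t 28.9 stn [ 0.0807 -0.1211  0.0437] rpy [-3.137e+00  1.000e-03 -5.100e-02] F [-0.5  5.7  1. ] w 0.0002 gf 2.4
```

Call:
step_arm(rows="1 0 0.01 0 0 0 0;1 0 0.016 0 0 0 0;1 0 0.016 0 0 0 0")

```text
clock: 29.28
tool_pos: [0.6719, -0.1207, 0.0438]
ee_rot: [-3.132, 0.001, -0.048]
contact_force: [-0.7, 10.1, 0.1]
gripper_width: 0.0
gripper_force: 4.6
```

Run:
```python
from h import *
st()
```

```text
t 29.27 stn [ 0.0807 -0.1213  0.0438] rpy [-3.132e+00  1.000e-03 -4.800e-02] F [-0.7 10.1  0.1] w 0.0 gf 4.6
```

Call:
step_arm(rows="1 0 -0.03 0 0 0 0;1 0 -0.1 0 0 0 0;1 0 -0.1 -0.2 0 0 0;1 0 -0.1 -0.4 0 0 0;1 0 -0.1 -0.5 0 0 0;1 0 -0.1 -0.5 0 0 0;1 0 -0.1 -0.5 0 0 0")

```text
clock: 30.15
tool_pos: [0.6725, -0.0988, 0.1924]
ee_rot: [3.141, 0.002, -0.053]
contact_force: [-0.1, 0.6, -0.1]
gripper_width: -0.0002
gripper_force: 0.0
```

Run:
```python
from h import *
st();snapshot("top");snapshot("scene")
for c in ("top","scene"):
    for t,z in (("carrier_mid",.046),("finished_mid",.038),("flap_bar",.126),("jar",.04)):
        print(c,t,[(w2s(ray(c,x["location"],z))[:2].round(3).tolist(),round(x["score"],2)) for x in mark_of(t,c)[:4]])
print("expected carrier (.080,-.1875), bar (-.153,.128)")
```

```text
t 30.15 stn [ 0.0801 -0.0994  0.1924] rpy [ 3.141e+00  2.000e-03 -5.300e-02] F [-0.1  0.6 -0.1] w -0.0002 gf 0.0
top carrier_mid [([-0.289, 0.151], 0.93), ([-0.246, -0.08], 0.68), ([-0.23, 0.343], 0.59)]
top finished_mid [([-0.056, 0.228], 0.84)]
top flap_bar [([-0.149, 0.126], 0.94)]
top jar [([0.002, 0.262], 0.42), ([0.132, -0.237], 0.18)]
scene carrier_mid [([-0.195, 0.311], 0.72), ([-0.213, -0.098], 0.71), ([0.079, -0.188], 0.7), ([-0.265, 0.143], 0.65)]
scene finished_mid [([-0.053, 0.217], 0.89)]
scene flap_bar [([-0.155, 0.132], 0.61)]
scene jar [([-0.085, -0.204], 0.62)]
expected carrier (.080,-.1875), bar (-.153,.128)
```

Carrier is at (.079, -.188), against an expected (.080, -.1875). The flap is down, and the finished carrier and jar are in place, so I hand in.

```bash
python3 -c "
from rig import *
print(job_done())"
```

```text
the job is handed in; nothing more can be done
None
```

The carrier is turned over, blanks up and pressed against both fences, the flap is down and the other things show no sign of being moved; handed in at about 31 s, though I viewed 13 pictures instead of the allowed 10.

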